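Tug-test the antenna of a belt-pack transmitter

TASK

Check that the orange antenna is properly locked in its transmitter: grip it, pull it straight up with about 10 newtons so that the sprung cradle rises until about half of its green band has come out of the stand, and hold that pull for about a second. Then ease it back down until the cradle is fully home, without letting it snap back, and let go. Never pull it into the red, and leave the blue and the white antenna alone.

Things in the scene. Friction and masses are not known exactly. Their poses are not given: they have to be found in the camera images.
- orange_antenna: upright orange rod, 14 mm thick, 60 mm long; origin at mid-length, 149 mm above the bench when home; z up. Locked in the top of a black transmitter (22 x 64 mm, top at 115 mm, 5 mm collar and stubs on it), clamped in a cradle that slides straight up in a fixed aluminium stand (90 x 90 x 45 mm, any yaw). Clear all round for 75 mm above 120 mm. Grip it at mid-length with 40 N or more; it may swivel a little.
- orange_cradle (a joint): rise of the cradle (with transmitter and orange antenna) out of its stand, in m: 0 = home, stop at 0.038. Weight and a spring pull it down: the pull is about 2 N plus 0.4 N per mm, so 10 N is 20 mm; if let go it snaps back. Bands painted on the cradle come out of the stand's top as it rises: white for 0 to 12 mm, green 12 to 30 mm (7 to 14 N), red above 30 mm.
- blue_antenna: a bystander: an upright blue rod, 14 mm thick and 60 mm long, on an identical sprung stand, 110 mm or more from any other antenna; origin at mid-length. Not to be touched or lifted.
- white_antenna: a bystander: an upright white rod, 14 mm thick and 60 mm long, on an identical sprung stand, 110 mm or more from any other antenna; origin at mid-length. Not to be touched or lifted.
Not all that is in view belongs to the job. Leave any yellow look-alike of the part that bears orange_antenna alone.

How it is judged:
On the way:
1. the orange antenna is held by the fingers and pulled so that the cradle stands in the green band (12 to 30 mm up), for 0.6 s (value of joint orange_cradle between 0.012 and 0.03 m and contact force between the fingers and orange_antenna above 2 N), for 0.6 s.
At the end, for the whole second after the job is handed in: The orange cradle is home again (within 3 mm), the orange antenna is let go, and the blue and white antennas are where they were (within 4 mm) (value of joint orange_cradle below 0.003 m and contact force between the fingers and orange_antenna below 0.2 N and distance of each of blue_antenna, white_antenna from where it was at the start of the episode below 0.004 m); the robot touches nothing.
It fails at once if the orange cradle is pulled into the red (more than 31 mm up) (value of joint orange_cradle above 0.031 m).
It fails at once if the orange cradle snaps back (falls faster than 0.25 m/s) (velocity of joint orange_cradle below -0.25 m/s).
It fails at once if the blue antenna is touched with more than 2 N or lifted by more than 4 mm (contact force between anything else and blue_antenna above 2 N or distance of blue_antenna from where it was at the start of the episode above 0.004 m).
It fails at once if the white antenna is touched with more than 2 N or lifted by more than 4 mm (contact force between anything else and white_antenna above 2 N or distance of white_antenna from where it was at the start of the episode above 0.004 m).
It also fails if it takes over 35 s, if anything falls off the work surface, if the arm or the gripper's body presses on something with over 40 N, if the wrist force passes 120 N, or if a joint passes its speed limit or range.

ROBOT

A 6-joint arm with a two-finger parallel gripper is mounted at the origin on the work surface. World frame = base frame: x ahead of the robot, y to its left, z up, the work surface at z = 0. Lengths are in m, angles in rad, forces in N, time in s.
With the tool pointing down it reaches from about 0.375 to 0.75 m from the base axis. Payload 9 kg.
Tool frame: the origin (TCP) lies between the finger pads; the fingertips stand arm.tip_reach ahead of it and the grasp point (between the pads) lies 11 mm behind it (arm.tip_reach is the distance from the TCP to the fingertips, in m); z points along the fingers, y is the line along which they close (so a half turn about z gives the same grasp; the last joint's range is limited). The gripper opens to 85 mm and grips with 20 to 120 N. Pads are 22 mm wide; open, the fingers measure 114 mm over their backs; the gripper's body (76 mm by 85 mm) begins 54 mm behind the grasp point. The pads swing forward as they close: fully open they stand 13 mm farther back than shut.
Start: joints at [-1.548, 0.104, 0.097, 1.564, 0, 1.353], TCP at [0.143, -0.583, 0.239] pointing down, gripper open.
Joint ranges: [-2.99, 2.99], [-0.84, 1.86], [-1.1, 1.16], [-1.84, 2.11], [-1.51, 1.56], [-3.14, 3.14]. Speed limits (rad/s): [2.22, 2.22, 2.57, 3.14, 3.14, 3.14].

INTERFACE

Orientations are given as a unit quaternion [w, x, y, z].
In Python, from station import telemetry, imaging, arm gives the robot as it stands. The module is installed in compiled form; this text tells all that it offers.
- The arm moves only by the shell command python3 -m pendant 'ROWS' [FORCE]. ROWS is a JSON object of lists of equal length, an entry for each row: "angular": the turn, a rotation vector about the tool's x, y, z as a fraction of full scale, a list of three; "slide": the shift along the tool's x, y, z as a fraction of full scale, a list of three; "grip": the opening, from 0 (shut) to 1 (fully open). In form: {"angular": [[ax, ay, az], ...], "slide": [[tx, ty, tz], ...], "grip": [grip, ...]}. A call has 1 to 10 rows; each row is the pose to reach, as a shift and turn from the pose commanded when the call began, along the tool's axes at that moment; what a row does not reach only later rows make up. Full scale, the value 1, is 25 cm for a shift and 2 rad for a turn. A row lasts 1/12 s, in which the tool goes at most 41.7 mm and 7.16 degrees, less where a joint would pass 70% of its speed; a pose out of reach is approached as far as the arm can. A call with a number of a shift or a turn outside -1 to 1 is refused whole. A call with a gripper value outside its range is refused whole. The fingers move at their own pace and stop on an object; FORCE is the grip in N (left out, the last holds). Time passes only in rows, so rows that repeat a pose let the fingers close. It gives the time, the measured TCP pose, the force, the opening and the grip force at its end, in the units of the state.
- telemetry.sense(): the state, without advancing time (a new reading comes with each control period).
- imaging.grab_frame(name): name is "side" or "top" or "wrist"; returns a dict with "frame" (480x640x3 uint8, blue, green, red), "depth" (480x640 float32, m along the optical axis (not along the pixel's ray), 0 where there is no reading), "fx", "fy", "cx", "cy" (pixels), "world_from_camera" (4x4, takes a point from camera to world coordinates); the wrist camera has in their place "hand_eye" (4x4, takes a point from camera to tool coordinates, whose origin is the TCP and whose axes are the flange's). Camera axes: x right, y down, z forward; pixel columns grow to the right and rows downward; lengths in m; the calibration is good to about 2 mm. A picture is of the moment at which its call begins: read the wrist's pose just before it.
- arm.finish_job(): hands the job in; it is judged then, once.
The state is a dict: "time_s": time; "joint_pos": joint angles; "dq": joint speeds; "joint_torque": joint torques, N m; "tool_pos": TCP position; "eef_rot": TCP orientation; "force": force on the tool from outside, world axes, zero at the start; "torque": the same for the moment, N m; "finger_gap": finger opening in m; "gripper_force": force on a finger pad.
Only numpy, scipy, OpenCV 4.12 (cv2) and the standard library are available. Lean on these libraries where they do the work, as an engineer would, in place of code of your own. Each camera call takes 0.05 s, during which the arm holds its last target. There are 200 camera calls.

## Working session

There is one attempt and no reset: what is moved stays moved. The work goes in short steps, Python scripts to look and compute and a shell command to move; the robot and the scene stay as the last step left them, time stands still between calls to the robot, and variables do not carry over. Pictures are saved under pics/ and viewed, at most 10 in all, crops included, and the job is handed in when it is done.

```bash
mkdir -p pics
python3 - <<'E'
from station import telemetry, imaging, arm
import cv2,numpy as np
s=telemetry.sense()
print(s['time_s'],s['tool_pos'],s['eef_rot'],s['finger_gap'],arm.tip_reach)
for n in('top','side'):
    f=imaging.grab_frame(n); cv2.imwrite(f'pics/{n}.png',f['frame']); np.savez(f'{n}.npz',**f)
E
```

```text
0.0 [ 0.14307966 -0.58232699  0.23851188] [-7.10888341e-04  9.92761605e-01  1.20099479e-01  7.12903394e-05] 0.08526386335806578 0.008
```

View pics/top.png

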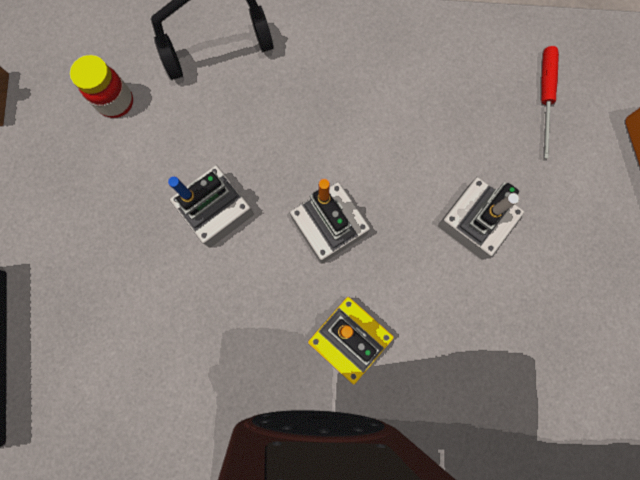

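View pics/side.png

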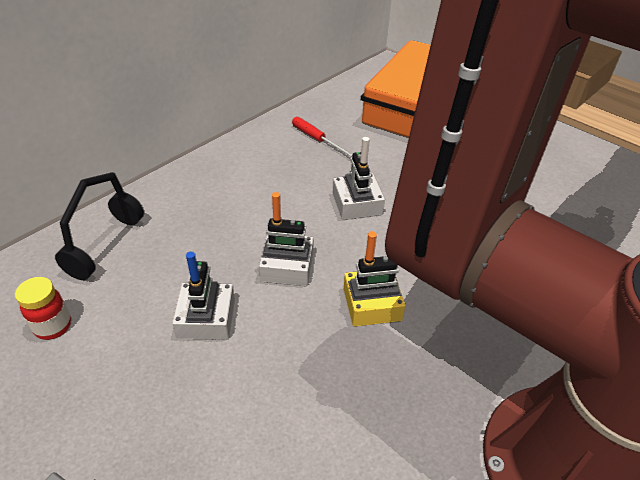

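Two orange rods are in view. The one at top (324,190) / side (276,208) stands in an aluminium stand. The one at top (346,332) / side (371,248) stands in a yellow stand, so it is the look-alike. The first fits the description. Blue is at top (175,184) and white at top (513,200). I'll measure the rods and confirm the target in a crop.

```bash
cat > h.py <<'E'
import cv2,numpy as np
def pts(f,mask):
    v,u=np.nonzero(mask&(f['depth']>0)); z=f['depth'][v,u]
    P=np.c_[(u-f['cx'])/f['fx']*z,(v-f['cy'])/f['fy']*z,z,np.ones(len(z))]
    return P,np.c_[u,v]
def orange(im):
    h=cv2.cvtColor(im,cv2.COLOR_BGR2HSV); return (h[...,0]>5)&(h[...,0]<20)&(h[...,1]>150)&(h[...,2]>90)
E
python3 - <<'E'
from h import *
boxes={'top':{'or':(310,170,340,212),'blue':(165,170,190,200),'white':(500,190,522,215),'yel':(335,320,358,345)},'side':{'or':(265,185,290,226),'blue':(182,245,204,285),'white':(356,132,374,160),'yel':(360,228,382,268)}}
for n in boxes:
    f=dict(np.load(n+'.npz'))
    for k,(a,b,c,d) in boxes[n].items():
        im=f['frame']; h=cv2.cvtColor(im,cv2.COLOR_BGR2HSV)
        m=orange(im) if k in('or','yel') else (h[...,0]>100)&(h[...,1]>150) if k=='blue' else (h[...,1]<40)&(h[...,2]>110)
        r=np.zeros(m.shape,bool); r[b:d,a:c]=1
        P,_=pts(f,m&r); W=(f['world_from_camera']@P.T).T[:,:3]
        W=W[(W[:,2]>.125)&(W[:,2]<.2)]
        print(n,k,len(W),np.median(W,0).round(4),W.min(0).round(3),W.max(0).round(3))
    print(f['world_from_camera'][:3,3])
a=cv2.resize(cv2.imread('pics/top.png')[160:270,270:400],None,fx=3,fy=3)
b=cv2.resize(cv2.imread('pics/side.png')[180:290,235:365],None,fx=3,fy=3)
cv2.imwrite('pics/crop.png',np.hstack([a,b]))
E
```

```text
top or 192 [0.575  0.0202 0.1737] [0.572 0.014 0.126] [0.585 0.026 0.18 ]
top blue 220 [0.5671 0.203  0.1664] [0.563 0.2   0.126] [0.575 0.212 0.181]
top white 135 [ 0.5746 -0.2118  0.1777] [ 0.57  -0.221  0.146] [ 0.583 -0.207  0.181]
top yel 127 [ 0.4015 -0.0182  0.1782] [ 0.395 -0.025  0.126] [ 0.408 -0.012  0.181]
[0.39739206 0.00792093 0.73489258]
side or 197 [0.5763 0.0228 0.1583] [0.571 0.013 0.125] [0.586 0.028 0.182]
side blue 244 [0.566  0.2088 0.1573] [0.562 0.201 0.125] [0.575 0.214 0.182]
side white 157 [ 0.5739 -0.2117  0.16  ] [ 0.568 -0.22   0.131] [ 0.584 -0.207  0.183]
side yel 217 [ 0.3998 -0.0153  0.1586] [ 0.394 -0.025  0.125] [ 0.408 -0.011  0.182]
[0.04619318 0.50474341 0.78136932]
```

View pics/crop.png

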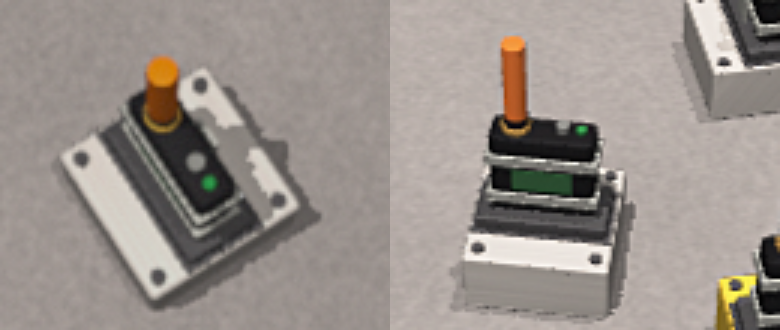

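The crop confirms it: the orange rod with its black transmitter is in the aluminium stand, at about (0.579, 0.020). The look-alike's stand is yellow. I'll move over the target.

```bash
python3 -m pendant '{"angular":[[0,0,-0.06],[0,0,-0.12],[0,0,-0.18],[0,0,-0.24],[0,0,-0.3],[0,0,-0.36],[0,0,-0.4],[0,0,-0.4],[0,0,-0.4],[0,0,-0.4]],"slide":[[0.12,-0.1,0],[0.24,-0.2,0],[0.36,-0.3,0],[0.48,-0.4,0],[0.6,-0.5,0],[0.72,-0.6,0],[0.84,-0.7,0],[0.96,-0.8,0],[1,-0.85,0],[1,-0.85,0]],"grip":[1,1,1,1,1,1,1,1,1,1]}'
cat > go.py <<'E'
import sys
from station import telemetry
import numpy as np
from scipy.spatial.transform import Rotation as R
s=telemetry.sense(); q=s['eef_rot']; r=R.from_quat([q[1],q[2],q[3],q[0]])
x,y,z=map(float,sys.argv[1:4])
g=R.from_matrix(np.array([[0,1,0],[1,0,0],[0,0,-1]]).T)
print('t',s['time_s'],'slide',(r.inv().apply(np.array([x,y,z])-s['tool_pos'])/.25).round(3),'turn',((r.inv()*g).as_rotvec()/2).round(3),'j',s['joint_pos'].round(2) if hasattr(s['joint_pos'],'round') else s['joint_pos'])
E
python3 go.py 0.579 0.020 0.24
```

```text
time_s: 0.93
tool_pos: [0.3367, -0.3138, 0.2394]
eef_rot: [-0.0, 0.867, 0.499, 0.0]
force: [-0.8, 0.1, 0.5]
finger_gap: 0.0855
gripper_force: 0.0
t 0.9333 slide [ 1.641e+00  1.680e-01 -1.000e-03] turn [ 0.    -0.    -0.263] j [-1.04 -0.33 -0.3   1.59  0.    1.06]
```

```bash
python3 -m pendant '{"angular":[[0,0,-0.05],[0,0,-0.1],[0,0,-0.15],[0,0,-0.2],[0,0,-0.263],[0,0,-0.263],[0,0,-0.263],[0,0,-0.263],[0,0,-0.263],[0,0,-0.263]],"slide":[[0.12,0.01,0],[0.24,0.02,0],[0.36,0.035,0],[0.48,0.05,0],[0.6,0.06,0],[0.72,0.07,0],[0.84,0.085,0],[0.96,0.1,0],[1,0.102,0],[1,0.102,0]],"grip":[1,1,1,1,1,1,1,1,1,1]}'
python3 go.py 0.579 0.020 0.24
```

```text
time_s: 1.77
tool_pos: [0.4842, -0.1128, 0.2388]
eef_rot: [-0.0, 0.708, 0.707, -0.0]
force: [0.1, -0.9, -0.6]
finger_gap: 0.0852
gripper_force: 0.0
t 1.7667 slide [ 0.532  0.378 -0.005] turn [-0.    -0.    -0.001] j [-0.49 -0.21 -0.21  1.57  0.    1.08]
```

```bash
python3 -m pendant '{"angular":[[0,0,0],[0,0,0],[0,0,0],[0,0,0],[0,0,0],[0,0,0],[0,0,0],[0,0,0]],"slide":[[0.1,0.07,0],[0.2,0.14,0],[0.3,0.21,0],[0.4,0.28,0],[0.48,0.34,0],[0.532,0.378,0],[0.532,0.378,0],[0.532,0.378,0]],"grip":[1,1,1,1,1,1,1,1]}'
python3 - <<'E'
from h import *
from station import telemetry, imaging
from scipy.spatial.transform import Rotation as R
s=telemetry.sense(); q=s['eef_rot']
f=imaging.grab_frame('wrist'); cv2.imwrite('pics/w1.png',f['frame'])
P,uv=pts(f,orange(f['frame'])); T=(f['hand_eye']@P.T).T[:,:3]
W=R.from_quat([q[1],q[2],q[3],q[0]]).apply(T)+s['tool_pos']
for lo,hi in((.125,.15),(.15,.174),(.175,.19)):
    w=W[(W[:,2]>lo)&(W[:,2]<hi)&(abs(W[:,0]-.579)<.03)&(abs(W[:,1]-.02)<.03)]
    if len(w): print(len(w),w.mean(0).round(4),w.min(0).round(4),w.max(0).round(4))
E
python3 go.py 0.579 0.020 0.16
```

```text
time_s: 2.43
tool_pos: [0.5785, 0.0176, 0.2388]
eef_rot: [-0.0, 0.708, 0.706, -0.001]
force: [-0.0, -0.8, -0.3]
finger_gap: 0.0854
gripper_force: 0.0
194 [0.5803 0.0254 0.1386] [0.5744 0.022  0.1257] [0.5869 0.027  0.1498]
266 [0.5801 0.0254 0.1627] [0.574  0.0218 0.1501] [0.5866 0.027  0.174 ]
491 [0.5807 0.0207 0.1784] [0.5745 0.0139 0.175 ] [0.5872 0.0269 0.1801]
t 2.4833 slide [0.011 0.003 0.316] turn [-0.     0.    -0.002] j [-0.2   0.04  0.03  1.56 -0.    1.38]
```

View pics/w1.png

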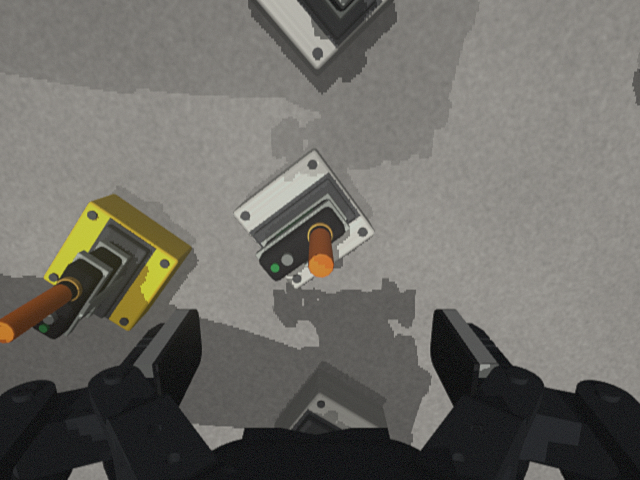

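The rod top is at (320,265), between the open fingers at (175,350) and (460,350), and is centred at (0.5805, 0.0203). I'll descend to TCP z 0.138, then close.

```bash
python3 -m pendant '{"angular":[[0,0,0],[0,0,0],[0,0,0],[0,0,0],[0,0,0],[0,0,0],[0,0,0],[0,0,0],[0,0,0]],"slide":[[0.011,0.008,0.03],[0.011,0.008,0.09],[0.011,0.008,0.16],[0.011,0.008,0.23],[0.011,0.008,0.3],[0.011,0.008,0.35],[0.011,0.008,0.385],[0.011,0.008,0.4],[0.011,0.008,0.4]],"grip":[1,1,1,1,1,1,1,1,1]}' 50
python3 -m pendant '{"angular":[[0,0,0],[0,0,0],[0,0,0],[0,0,0],[0,0,0],[0,0,0],[0,0,0],[0,0,0],[0,0,0],[0,0,0]],"slide":[[0,0,0],[0,0,0],[0,0,0],[0,0,0],[0,0,0],[0,0,0],[0,0,0],[0,0,0],[0,0,0],[0,0,0]],"grip":[0.6,0.4,0.3,0.2,0.1,0,0,0,0,0]}' 50
```

```text
time_s: 3.23
tool_pos: [0.5802, 0.0211, 0.1386]
eef_rot: [-0.0, 0.709, 0.706, -0.0]
force: [-0.8, 0.2, 0.3]
finger_gap: 0.0854
gripper_force: 0.0
time_s: 4.07
tool_pos: [0.581, 0.0214, 0.1396]
eef_rot: [0.0, 0.708, 0.706, 0.0]
force: [2.8, 0.6, 3.0]
finger_gap: 0.0128
gripper_force: 48.7
```

```bash
python3 -m pendant '{"angular":[[0,0,0],[0,0,0],[0,0,0],[0,0,0],[0,0,0],[0,0,0],[0,0,0],[0,0,0],[0,0,0]],"slide":[[0,0,-0.006],[0,0,-0.012],[0,0,-0.02],[0,0,-0.028],[0,0,-0.036],[0,0,-0.044],[0,0,-0.05],[0,0,-0.05],[0,0,-0.05]],"grip":[0,0,0,0,0,0,0,0,0]}' 60
```

```text
time_s: 4.82
tool_pos: [0.5808, 0.0214, 0.1511]
eef_rot: [-0.0, 0.709, 0.706, 0.0]
force: [7.0, 1.1, -6.1]
finger_gap: 0.0123
gripper_force: 58.4
```

```bash
python3 -m pendant '{"angular":[[0,0,0],[0,0,0],[0,0,0],[0,0,0],[0,0,0],[0,0,0],[0,0,0],[0,0,0]],"slide":[[0,0.002,-0.006],[0,0.002,-0.012],[0,0.003,-0.018],[0,0.003,-0.024],[0,0.003,-0.03],[0,0.003,-0.032],[0,0.003,-0.032],[0,0.003,-0.032]],"grip":[0,0,0,0,0,0,0,0]}' 60
python3 - <<'E'
from h import *
from station import telemetry, imaging
f=imaging.grab_frame('side'); cv2.imwrite('pics/s2.png',cv2.resize(f['frame'][170:300,220:400],None,fx=4,fy=4))
print(telemetry.sense()['force'])
E
```

```text
time_s: 5.48
tool_pos: [0.581, 0.0214, 0.1593]
eef_rot: [-0.0, 0.709, 0.706, -0.0]
force: [2.2, -1.3, -9.8]
finger_gap: 0.0122
gripper_force: 58.4
[ 1.30473959 -0.73227883 -9.38511423]
```

View pics/s2.png

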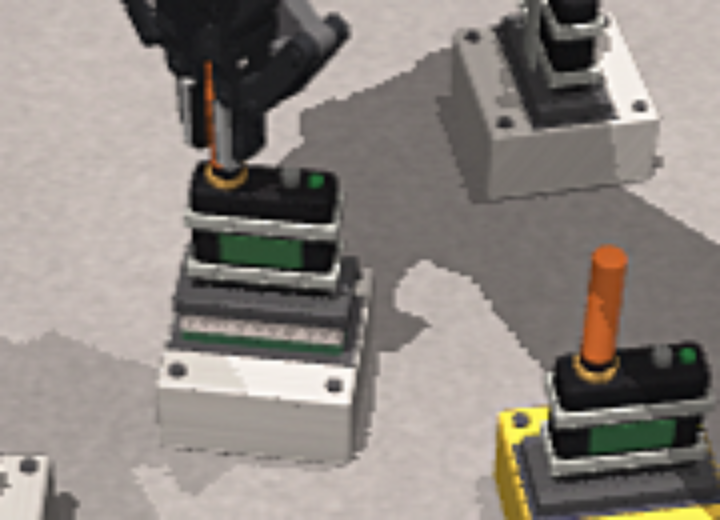

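The enlarged crop shows the white band out at (260,328), with part of the green band below it at (260,342) and no red. The rise is about 20 mm and the pull about 9.5 N. I'll hold here.

```bash
python3 -m pendant '{"angular":[[0,0,0],[0,0,0],[0,0,0],[0,0,0],[0,0,0],[0,0,0],[0,0,0],[0,0,0],[0,0,0],[0,0,0]],"slide":[[0,0,0],[0,0,0],[0,0,0],[0,0,0],[0,0,0],[0,0,0],[0,0,0],[0,0,0],[0,0,0],[0,0,0]],"grip":[0,0,0,0,0,0,0,0,0,0]}' 60
python3 -m pendant '{"angular":[[0,0,0],[0,0,0],[0,0,0],[0,0,0],[0,0,0],[0,0,0],[0,0,0],[0,0,0],[0,0,0],[0,0,0]],"slide":[[0,0,0.006],[0,0,0.012],[0,0,0.018],[0,0,0.024],[0,0,0.03],[0,0,0.036],[0,0,0.042],[0,0,0.048],[0,0,0.054],[0,0,0.06]],"grip":[0,0,0,0,0,0,0,0,0,0]}' 60
```

```text
time_s: 6.37
tool_pos: [0.5811, 0.0215, 0.1596]
eef_rot: [-0.0, 0.709, 0.706, -0.0]
force: [-1.7, 0.1, -9.8]
finger_gap: 0.0127
gripper_force: 58.6
time_s: 7.2
tool_pos: [0.5813, 0.0215, 0.1449]
eef_rot: [0.0, 0.708, 0.706, -0.0]
force: [-5.4, -0.1, -3.5]
finger_gap: 0.0124
gripper_force: 58.8
```

```bash
python3 -m pendant '{"angular":[[0,0,0],[0,0,0],[0,0,0],[0,0,0],[0,0,0],[0,0,0],[0,0,0],[0,0,0]],"slide":[[0,-0.002,0.004],[0,-0.003,0.008],[0,-0.003,0.012],[0,-0.003,0.016],[0,-0.003,0.02],[0,-0.003,0.023],[0,-0.003,0.023],[0,-0.003,0.023]],"grip":[0,0,0,0,0,0,0,0]}' 60
```

```text
time_s: 7.87
tool_pos: [0.5812, 0.0214, 0.1397]
eef_rot: [0.001, 0.709, 0.706, 0.0]
force: [-1.4, 0.0, 2.2]
finger_gap: 0.0123
gripper_force: 59.6
```

Seated: the force has reversed to +2.2 N at the home height. I'll release.

```bash
python3 -m pendant '{"angular":[[0,0,0],[0,0,0],[0,0,0],[0,0,0],[0,0,0],[0,0,0],[0,0,0],[0,0,0],[0,0,0],[0,0,0]],"slide":[[0,0,0],[0,0,0],[0,0,0],[0,0,0],[0,0,0],[0,0,0],[0,0,0],[0,0,0],[0,0,0],[0,0,0]],"grip":[0.2,0.3,0.4,0.6,0.8,1,1,1,1,1]}' 20
python3 - <<'E'
from h import *
from station import imaging
f=imaging.grab_frame('side'); cv2.imwrite('pics/s3.png',cv2.resize(f['frame'][170:300,220:400],None,fx=4,fy=4))
E
```

```text
time_s: 8.7
tool_pos: [0.5806, 0.0215, 0.139]
eef_rot: [0.0, 0.709, 0.706, -0.0]
force: [0.5, -0.3, 0.2]
finger_gap: 0.0853
gripper_force: 0.0
```

View pics/s3.png

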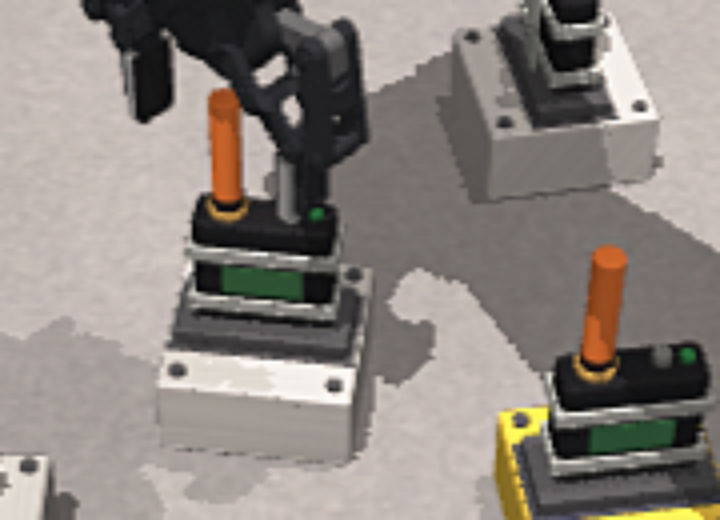

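The fingers are open, with the rod free at (226,150). No band shows at (260,345), so the cradle is home. I'll retreat upward and hand in.

```bash
python3 -m pendant '{"angular":[[0,0,0],[0,0,0],[0,0,0],[0,0,0],[0,0,0],[0,0,0],[0,0,0],[0,0,0],[0,0,0],[0,0,0]],"slide":[[0,0,-0.03],[0,0,-0.08],[0,0,-0.14],[0,0,-0.2],[0,0,-0.26],[0,0,-0.32],[0,0,-0.37],[0,0,-0.4],[0,0,-0.4],[0,0,-0.4]],"grip":[1,1,1,1,1,1,1,1,1,1]}' && python3 -c "
from station import arm
print(arm.finish_job())"
```

```text
time_s: 9.58
tool_pos: [0.5808, 0.0214, 0.2393]
eef_rot: [0.0, 0.709, 0.706, 0.0]
force: [-0.2, -0.1, -0.2]
finger_gap: 0.0851
gripper_force: 0.0
the job is handed in; nothing more can be done
None
```

I pulled the orange antenna up about 20 mm at about 10 N and held it for over a second, then eased it home and let go, keeping clear of the blue and white antennas; the job is handed in at 9.6 s, and no verdict came back.

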